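# Feed the button magazine under the leaf spring of the button press

## Robot

A 7-joint arm with a two-finger parallel gripper is mounted at the origin on the work surface. World frame = base frame: x ahead of the robot, y to its left, z up, the work surface at z = 0. Lengths are in m, angles in degrees, forces in N, time in s.
With the tool pointing down it reaches from about 0.35 to 0.775 m from the base axis. Payload 3.1 kg.
Tool frame: the origin (TCP) lies on the centre line of the jaws, within the pads' length; the fingertips stand 17 mm ahead of it and the grasp point (between the pads) lies 2 mm behind it (robot.tip_reach is the distance from the TCP to the fingertips, in m); z points along the fingers, y is the direction in which the jaws open and shut (so a half turn about z gives the same grasp; the last joint's range is limited). The gripper opens to 85 mm and grips with 20 to 120 N. Pads are 22 mm wide; open, the fingers measure 114 mm over their backs; the gripper's body (76 mm by 85 mm) begins 54 mm behind the grasp point. The pads swing forward as they close: fully open they stand 13 mm farther back than shut.
Start: joints at [68.256, 17.813, 0.802, 86.603, -0.252, 75.585, -1.558], TCP at [0.182, -0.519, 0.248] pointing down, gripper open.
Joint ranges: [-154.91, 154.91], [-16.99, 109.72], [-72.82, 74.43], [7.12, 147.25], [-82.49, 262.49], [11.32, 116.49], [-174.64, 174.64]. Speed limits (degrees/s): [159.86, 159.86, 180, 180, 180, 180, 180].

## Interface

Orientations are given as [roll, pitch, yaw] about the fixed x, y, z axes, in that order (R = Rz(yaw) Ry(pitch) Rx(roll)).
In Python, from station import robot, fingers, vision, workorder, recognise gives the robot as it stands. Calls block until the motion is done:
- robot.move_to(position, orientation): joint-space move of the TCP to a pose.
- robot.line_to(position, orientation=None, velocity=0.15, f_stop=None): straight line of the TCP; orientation=None keeps the orientation; velocity is the mean speed in m/s. With f_stop (N) it stops when the force on the tool has changed by that much, and returns True; else False.
- robot.move_j(angles): joint-space move.
- fingers.gripper_to(opening, force=None): opening from 0.0 (shut) to 1.0 (fully open); force is the grip in N (None keeps the last); returns when the fingers have stopped.
- robot.pause(seconds).
- robot.inverse_kinematics(position, orientation): joint angles nearest the present ones, or None.
- vision.grab_frame(name): name is "side" or "top" or "wrist"; returns the picture (384x512x3 uint8, red, green, blue); there is no depth.
- vision.calibration(name): a dict with "mtx" (3x3 intrinsics, pixels), "extrinsics" (4x4, takes a point from world to camera coordinates); the wrist camera has in their place "T_tool_cam" (4x4, takes a point from camera to tool coordinates, whose origin is the TCP and whose axes are the flange's). Camera axes: x right, y up, looking along -z (the intrinsics and any distortion apply to the point x, -y, -z); pixel columns grow to the right and rows downward; lengths in m; the calibration is good to about 2 mm. A picture is of the moment at which its call begins: read the wrist's pose just before it. calibration takes no time and is no camera call.
A pose or a line that the arm cannot do raises robot.PlanningError and nothing moves.
- workorder.close_job(): hands the job in, once; it reports no verdict.
Trained networks look in the newest picture that a camera, given by its name, has taken for a name from the list of things; names that differ only in an ending like _2 or _b are one class to them, and where a whole thing is asked for, a point or a joint stands for the part that bears it (a point fixed in the world has none). Each returns a list of dicts, best first, with "p" (0 to 1); they miss things now and then, are a little off and sometimes report something else, mostly with a low value. They report only what shows in the picture. A call takes as long as a camera call. They do not tell look-alikes from the thing itself.
- recognise(label, camera): "rect" ([centre column, centre row, width, height] in pixels, round what is visible of it).
Readings, each from a call of its own:
- robot.current_time_s(): time.
- robot.current_joint_positions(): joint angles.
- robot.current_dq(): joint speeds.
- robot.current_joint_torque(): joint torques, N m.
- robot.current_tool_pos(): TCP position.
- robot.current_eef_rot(): TCP orientation.
- robot.current_contact_force(): force on the tool from outside, world axes, zero at the start.
- robot.current_torque(): the same for the moment, N m.
- robot.current_finger_gap(): opening from 0.0 (shut) to 1.0 (fully open).
Only numpy, scipy, OpenCV 4.12 (cv2) and the standard library are available. Lean on these libraries where they do the work, as an engineer would, in place of code of your own. Each camera call takes 0.05 s, during which the arm holds its last target. There are 200 camera calls.

## Task

Load the button press: with your fingertips on the thumb rest of the flat button magazine, press the magazine down hard on its sprung pad and, still pressing, slide it along the track under the lips and the leaf spring until it is fully home against the end stop. Do not lift the magazine or carry it, and leave the thread cones, the jar and the pattern weight where they stand. Then let go and leave it there.

Things in the scene. Friction and masses are not known exactly. Their poses are not given: they have to be found in the camera images.
- press: Green bench press with its metal feed track; it does not move. Origin: on the table, on the track's centre line, where the guide's overhanging lips begin. +x: feed direction, towards the press; z up. Open loading part x = -175 to 0 mm: channel 42 mm wide, walls 10 mm thick, tops at z = 32 mm, end wall 24 mm high. Guide x = 0 to 90 mm, floor at z = 20 mm. Faces smooth (friction about 0.25).
- guide (a point): Mouth of the guide: on the centre line at press x = 0, at the height of the lips' undersides (35 mm). The two steel lips are 6 mm thick (tops at 41 mm), run from x = 0 to 90 mm and overhang the channel by 7 mm from each side, 28 mm apart.
- leaf_bend (a point): Lowest point of the steel leaf spring at rest (press x = 38 mm, z = 28 mm). The leaf is 22 mm wide and lies between the lips: upturned tip at x = 8 mm, z = 43 mm, clamped at x = 92 mm under a block with its top at z = 53 mm. The magazine's nose lifts it by itself; it then bears down with about 6 N.
- stop (a point): Middle of the end stop's face (press x = 60 mm, z = 26 mm), which the magazine's nose meets when fully home.
- head (a point): Lower front edge of the overhanging press head (press x = 130 mm, z = 198 mm). Head and column reach up to 253 mm, a lever to 330 mm; the ram under the head reaches down to 105 mm at x = 135 to 175 mm. The press foot, 110 mm wide and 45 mm high, runs from x = 100 to 270 mm.
- magazine: Loose flat aluminium plate, 120 x 40 x 12 mm, 0.18 to 0.35 kg, lying on the pad in the track, its +x (leading end, three flush white buttons) along the track's +x. Origin: centre of its underside, at z = 27 mm while up. The lips block its nose until it is pressed down 4 mm or more. Home: origin at the press origin in x and y; released, it stays under the lips, tail tipped up by about 3 degrees.
- thumb_rest (a point): Centre of the flat thumb rest on the magazine's top, where the fingertips press: 44 mm long (magazine x = -60 to -16 mm), 40 mm wide, 12 mm above the underside; at z = 39 mm while up, 33 mm when the pad is bottomed.
- ridge (a point): Middle of the rear face of the cross ridge on the magazine (magazine x = -16 mm), which takes the forward push. The ridge is 8 mm high, 6 mm thick and 40 mm wide.
- pad (a joint): How far the grey sprung pad under the magazine is pressed down, in m: 0 = up, 0.006 = bottomed. The pad lies in the track from x = -165 to -8 mm of the press. With the magazine on it, a downward push of about 7 N begins to move it and about 13 N bottoms it.
- cone_tall: Bystander: cream thread cone, 52 mm across the foot, 115 mm high, standing. Origin: centre of its underside.
- cone_short: Bystander: brown thread cone, 52 mm across the foot, 85 mm high, standing. Origin: centre of its underside.
- jar: Bystander: small glass jar, 56 mm across, 75 mm high, standing. Origin: centre of its underside.
- weight: Bystander: dark steel pattern weight with a knob, 60 mm across, 46 mm high. Origin: centre of its underside.
Not all that is in view belongs to the job. Of the things that look like the magazine, the smallest one is meant.

How it is judged (in metres and radians):
On the way, in this order (a step that is already met when the one before it is completed fails the run):
1. the magazine is pressed down on its sprung pad with the fingers (at least 4 mm, more than 4 N) (value of joint pad above 0.004 m and contact force between the fingers and magazine above 4 N and x of magazine in the frame of press below -0.045 m), for 0.1 s.
2. still pressed by the fingers, the magazine's nose has passed under the bend of the leaf spring (x of magazine in the frame of press above -0.018 m and value of joint pad above 0.0025 m and contact force between the fingers and magazine above 4 N), for 0.05 s.
At the end, for the whole second after the job is handed in: The magazine lies at rest under the lips and the leaf spring, fully home: its origin within 4 mm of the press origin along and across the track, below its raised height, in line with the track within 0.12 rad (x of magazine in the frame of press between -0.004 and 0.004 m and y of magazine in the frame of press between -0.004 and 0.004 m and z of magazine in the frame of press below 0.027 m and angle between the x axis of magazine and the x axis of press, either way round below 0.12 rad and linear speed of magazine below 0.01 m/s); the robot touches nothing.
It fails at once if the magazine is lifted or carried out of its track (z of magazine in the frame of press above 0.04 m or z of magazine in the frame of press below 0.012 m or angle between magazine's own z axis and vertical above 0.35 rad).
It fails at once if the tall thread cone is pushed away or knocked over (distance of cone_tall from where it was at the start of the episode above 0.03 m or angle between cone_tall's own z axis and vertical above 0.35 rad).
It fails at once if the short thread cone is pushed away or knocked over (distance of cone_short from where it was at the start of the episode above 0.03 m or angle between cone_short's own z axis and vertical above 0.35 rad).
It fails at once if the jar is pushed away or knocked over (distance of jar from where it was at the start of the episode above 0.03 m or angle between jar's own z axis and vertical above 0.35 rad).
It fails at once if the pattern weight is pushed away or knocked over (distance of weight from where it was at the start of the episode above 0.03 m or angle between weight's own z axis and vertical above 0.35 rad).
It also fails if it takes over 40 s, if anything falls off the work surface, if the arm or the gripper's body presses on something with over 40 N, if the wrist force passes 120 N, or if a joint passes its speed limit or range.

## Working session

There is one attempt and no reset: what is moved stays moved. The work goes in short steps, each a Python script; the robot and the scene stay as the last script left them, time stands still between calls to the robot, and variables do not carry over. Pictures are saved under pics/ and viewed, about 8 in all and at most 12, crops included, and the job is handed in when it is done.

```bash
mkdir -p pics; cat > h.py <<'E'
import numpy as np, cv2
from station import robot, fingers, vision, workorder, recognise
def save(n,im): cv2.imwrite(f'pics/{n}.png',cv2.cvtColor(im,cv2.COLOR_RGB2BGR))
def ray(cam,uv):
    c=vision.calibration(cam);E=np.array(c['extrinsics']);K=np.array(c['mtx'])
    p=cv2.undistortPoints(np.array([[uv]],float),K,np.array(c.get('dist',np.zeros(5)),float))[0,0]
    R=E[:3,:3];return -R.T@E[:3,3],R.T@np.array([p[0],-p[1],-1])
def atz(cam,uv,z):
    o,d=ray(cam,uv);return o+d*(z-o[2])/d[2]
E
python3 - <<'E'
from h import *
ims=[vision.grab_frame(n) for n in('top','side')]
save('a',ims[0]);save('b',ims[1])
print(vision.calibration('top'),vision.calibration('wrist').keys())
for n in('magazine','press','cone_tall','jar'):
  for c in('top','side'):
    print(n,c,[(np.round(d['rect']),round(d['p'],2)) for d in recognise(n,c)][:4])
E
```

```text
{'mtx': array([[381.9857761 ,   0.        , 257.75096531],
       [  0.        , 381.9857761 , 188.76524243],
       [  0.        ,   0.        ,   1.        ]]), 'extrinsics': array([[ 0.00923685, -0.9992304 ,  0.03812211, -0.01294946],
       [ 0.98676037,  0.01528165,  0.16146346, -0.57511097],
       [-0.16192177,  0.03612597,  0.98614211, -0.97469402],
       [ 0.        ,  0.        ,  0.        ,  1.        ]])} dict_keys(['mtx', 'T_tool_cam'])
magazine top [(array([244., 209.,  50.,  24.]), 0.94), (array([247., 274.,  28.,  63.]), 0.77), (array([350., 278.,  59.,  58.]), 0.7)]
magazine side [(array([300., 191.,  39.,  36.]), 0.71), (array([269., 210.,  34.,  30.]), 0.62), (array([240., 157.,  44.,  13.]), 0.57), (array([285., 223.,   8.,   7.]), 0.38)]
press top [(array([179., 174., 196., 105.]), 0.82)]
press side [(array([314., 251., 141., 118.]), 0.77)]
cone_tall top [(array([169., 252.,  25.,  22.]), 0.71)]
cone_tall side [(array([233., 181.,  18.,  29.]), 0.49)]
jar top [(array([310., 221.,  20.,  22.]), 0.65)]
jar side [(array([234., 182.,  21.,  27.]), 0.84)]
```

```bash
python3 -c "
import cv2
for n in 'ab': cv2.imwrite(f'pics/{n}2.png',cv2.resize(cv2.imread(f'pics/{n}.png'),(800,600),interpolation=cv2.INTER_CUBIC))"
```

```text
(no output)
```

View pics/a2.png

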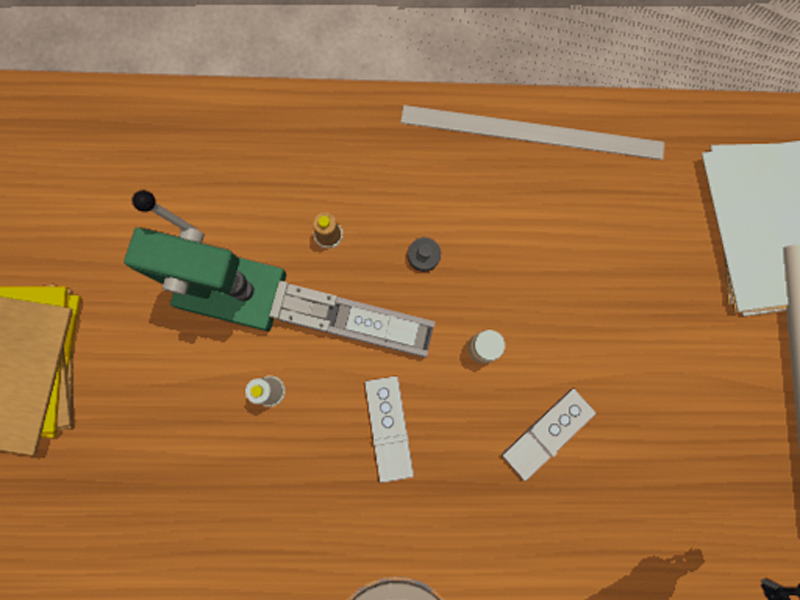

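View pics/b2.png

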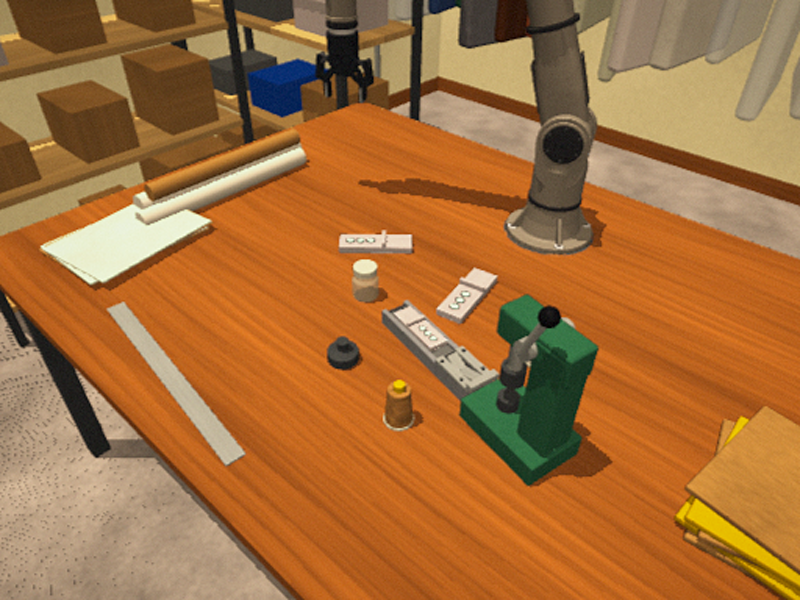

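Three look-alikes in the top picture (512-px coordinates): (244,209) in the track, and loose ones at (247,274) and (350,278). The one in the track looks smallest and is the only one lying on the pad. I'll measure all three and confirm with a crop.

```bash
python3 - <<'E'
from h import *
im=cv2.imread('pics/a.png')
cv2.imwrite('pics/c.png',cv2.resize(im[160:320,160:400],None,fx=3.3,fy=3.3,interpolation=cv2.INTER_CUBIC))
s=.64
P=lambda u,v,z:atz('top',(u*s,v*s),z)
print('loose1 len',np.linalg.norm(P(381,378,.012)-P(396,481,.012)),'loose2',np.linalg.norm(P(586,400,.012)-P(513,467,.012)))
print('mag nose/tail',P(348,318,.039),P(420,333,.039),'track end',P(431,338,.028),'guide mouth',P(335,316,.035))
print(robot.current_eef_rot(), vision.calibration('wrist'))
E
```

```text
loose1 len 0.173874297678804 loose2 0.17295095687671166
mag nose/tail [0.53517977 0.08706609 0.039     ] [ 0.51108228 -0.03628228  0.039     ] track end [ 0.50376809 -0.05608004  0.028     ] guide mouth [0.53881532 0.10959763 0.035     ]
[-1.79997082e+02  1.29030806e-03  1.93577347e+01] {'mtx': array([[282.86519125,   0.        , 256.24448886],
       [  0.        , 282.86519125, 194.79657566],
       [  0.        ,   0.        ,   1.        ]]), 'T_tool_cam': array([[-3.58773080e-04,  9.55371481e-01,  2.95406845e-01,
         7.54408933e-02],
       [ 9.99999653e-01,  5.64873469e-04, -6.12345482e-04,
         5.64881818e-04],
       [-7.51884900e-04,  2.95406523e-01, -9.55371352e-01,
        -1.25300165e-01],
       [ 0.00000000e+00,  0.00000000e+00,  0.00000000e+00,
         1.00000000e+00]])}
```

View pics/c.png

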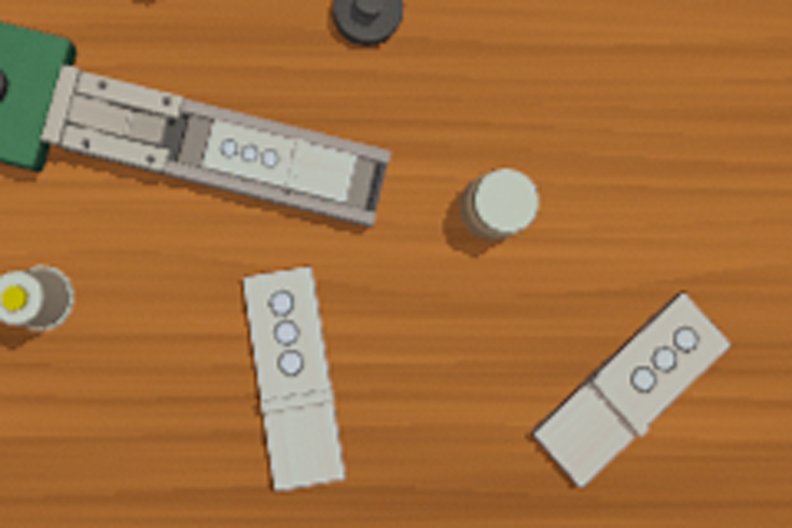

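The crop confirms it. The piece in the track measures about 125 mm long and the two loose ones about 173 mm, so the track piece is the smallest. Next I'll go above it and look from the wrist.

```bash
cat >> h.py <<'E'
from scipy.spatial.transform import Rotation as Ro
def wray(uv,p,rpy):
    c=vision.calibration('wrist');K=np.array(c['mtx']);T=np.array(c['T_tool_cam'])
    q=cv2.undistortPoints(np.array([[uv]],float),K,None)[0,0]
    R=Ro.from_euler('xyz',rpy,degrees=True).as_matrix()
    return p+R@T[:3,3], R@T[:3,:3]@np.array([q[0],-q[1],-1])
def watz(uv,z,p,rpy):
    o,d=wray(uv,np.array(p),rpy);return o+d*(z-o[2])/d[2]
E
python3 - <<'E'
from h import *
C=lambda u,v,z:atz('top',(160+u/3.3-.35,160+v/3.3-.35),z)
t=C(381.5,187.5,.028);g=C(176,132,.041);n=C(207.5,145,.039);ta=C(354,176.5,.039);r=C(292,162,.039)
for k,v in dict(tail=t,guide=g,nose=n,mtail=ta,ridge=r).items(): print(k,np.round(v,4))
print('yaw',np.degrees(np.arctan2(*(g-t)[[1,0]])),np.degrees(np.arctan2(*(n-ta)[[1,0]])),np.linalg.norm((g-t)[:2]))
yaw=79.; f=np.array([np.cos(np.radians(yaw)),np.sin(np.radians(yaw)),0])
p=(n+ta)/2; p[2]=.24
robot.move_to(p.tolist(),[180,0,yaw])
P=np.array(robot.current_tool_pos());R=robot.current_eef_rot()
im=vision.grab_frame('wrist');save('w1',im)
np.save('w1.npy',np.r_[P,R]);print(P,R,robot.current_joint_positions(),robot.current_time_s())
cv2.imwrite('pics/w1b.png',cv2.resize(cv2.imread('pics/w1.png'),(800,600),interpolation=cv2.INTER_CUBIC))
E
```

```text
tail [ 0.5033 -0.0545  0.028 ]
guide [0.545  0.1131 0.041 ]
nose [0.535  0.0876 0.039 ]
mtail [ 0.511  -0.0313  0.039 ]
ridge [0.5221 0.0191 0.039 ]
yaw 76.05634445423789 78.57752390779392 0.1726795416648342
[0.52316857 0.0262173  0.23976931] [-1.79991500e+02  5.89382346e-02  7.88137524e+01] [ 28.16373633  20.09277681 -43.37350737  90.23611235  14.15618887
  75.33638498 -28.25131485] 2.85
```

View pics/w1b.png

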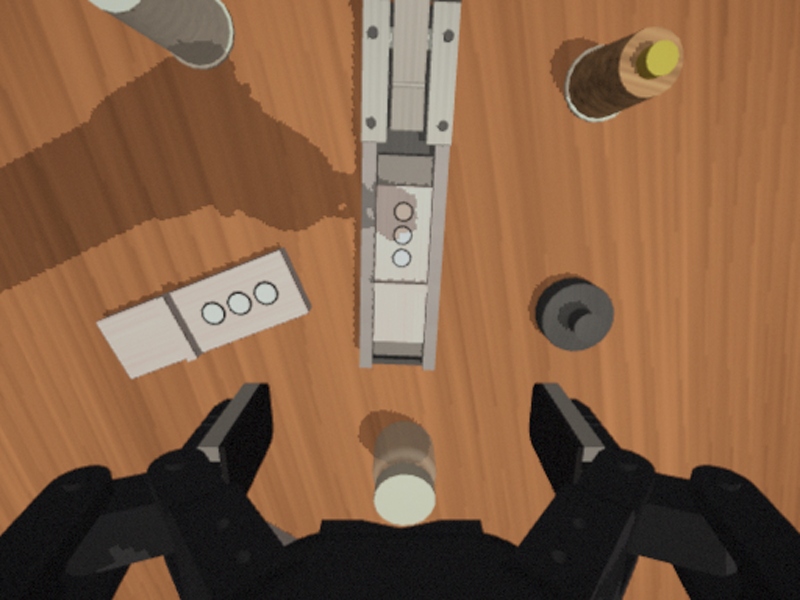

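The wrist view (800-px scale) shows the lip mouth's centre at about (405,142), the tail wall's centre at (398,367), the magazine nose at (404.5,185), its tail at (398.5,345) and the ridge at row ~282.

```bash
python3 - <<'E'
from h import *
a=np.load('w1.npy');W=lambda u,v,z:watz((u*.64,v*.64),z,a[:3],a[3:])
m=W(405.5,141.5,.041);m0=W(412,2,.041);t=W(398,368,.032);n=W(404.5,185.5,.039);mt=W(398.5,344.5,.039);r=W(401,283,.039)
for k,v in dict(mouth=m,far=m0,tail=t,nose=n,mtail=mt,ridge=r).items(): print(k,np.round(v,4))
ang=lambda a,b:np.degrees(np.arctan2(*(b-a)[[1,0]]))
print(ang(t,m),ang(mt,n),ang(t,m0),np.linalg.norm((m-t)[:2]),np.linalg.norm((n-mt)[:2]),np.linalg.norm((r-mt)[:2]))
print('width',np.linalg.norm(W(360,141,.041)-W(450,143,.041)),np.linalg.norm(W(361,367,.032)-W(435,368,.032)))
E
```

```text
mouth [0.5448 0.1155 0.041 ]
far [0.5647 0.1961 0.041 ]
tail [ 0.5054 -0.0554  0.032 ]
nose [0.5385 0.0868 0.039 ]
mtail [ 0.5105 -0.0321  0.039 ]
ridge [0.5222 0.0169 0.039 ]
76.99873638369831 76.71532441078243 76.72618768400923 0.17539560923628614 0.12221472650691673 0.05047103428903075
width 0.06202498412682759 0.06110377737794923
```

Yaw is 76.85° and the widths, track length and magazine length all agree. Now I'll shut the fingers, go down onto the thumb rest and press.

```bash
cat >> h.py <<'E'
YAW=76.85;F=np.array([np.cos(np.radians(YAW)),np.sin(np.radians(YAW)),0]);L=np.array([-F[1],F[0],0]);O=np.array([.5448,.1150,0])
def pt(x,z,y=0): return (O+x*F+y*L+[0,0,z]).tolist()
def st():
    p=np.array(robot.current_tool_pos());d=p-O;f=np.array(robot.current_contact_force())
    return 'x %.1f y %.1f z %.1f mm | Fx %.1f Fy %.1f Fz %.1f | t %.2f'%(d@F*1e3,d@L*1e3,p[2]*1e3,f@F,f@L,f[2],robot.current_time_s())
RPY=[180,0,YAW]
E
python3 - <<'E'
from h import *
fingers.gripper_to(0.0,force=40)
robot.move_to(pt(-.125,.10),RPY);print(st())
robot.line_to(pt(-.125,.065),RPY,velocity=.08);print(st(),robot.tip_reach)
print(robot.line_to(pt(-.125,.040),velocity=.02,f_stop=18));print(st())
robot.pause(.2);print(st())
save('w2',vision.grab_frame('wrist'));save('s2',vision.grab_frame('side'))
a=cv2.imread('pics/w2.png');b=cv2.resize(cv2.imread('pics/s2.png')[160:288,220:348],(384,384),interpolation=cv2.INTER_CUBIC)
cv2.imwrite('pics/ws2.png',cv2.resize(np.hstack([a,b]),(800,343)))
E
```

```text
x -124.0 y -1.0 z 101.0 mm | Fx 0.9 Fy -0.0 Fz 0.2 | t 4.25
x -124.8 y -0.1 z 65.1 mm | Fx -0.1 Fy -1.3 Fz -1.0 | t 4.83 0.017
True
x -125.0 y -0.4 z 50.5 mm | Fx -2.4 Fy 2.7 Fz 12.5 | t 5.67
x -125.0 y -0.4 z 50.7 mm | Fx -1.0 Fy 3.9 Fz 12.4 | t 5.88
```

View pics/ws2.png

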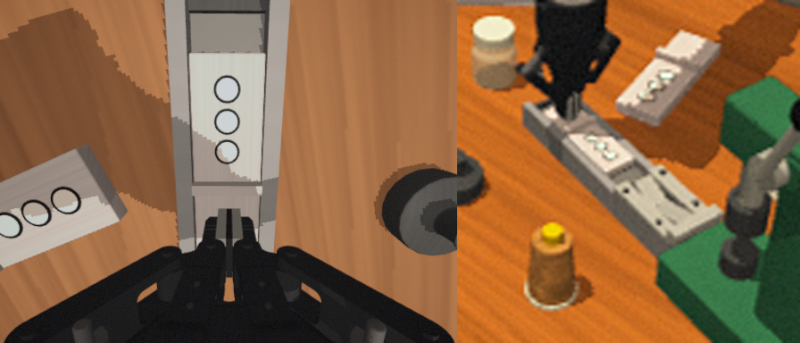

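The fingertips are centred on the thumb rest behind the ridge. The tip height is 33.5 mm, so the pad is about 5.5 mm down at 12 N. I'll press a little harder, then slide in stages.

```bash
python3 - <<'E'
from h import *
print(robot.line_to(pt(-.125,.044),velocity=.01,f_stop=10));print(st())
robot.pause(.2);print(st())
p=np.array(robot.current_tool_pos());z=p[2]-.0015
for x in(-.115,-.10,-.085):
    print(robot.line_to(pt(x,z),velocity=.03,f_stop=25),st())
E
```

```text
True
x -124.9 y -0.6 z 50.6 mm | Fx -1.6 Fy 4.1 Fz 11.9 | t 6.29
x -124.9 y -0.6 z 50.9 mm | Fx -0.5 Fy 2.7 Fz 11.9 | t 6.49
False x -115.2 y -1.2 z 51.1 mm | Fx -1.4 Fy 1.2 Fz 12.3 | t 6.98
False x -100.3 y -1.3 z 51.1 mm | Fx -2.2 Fy 2.1 Fz 10.9 | t 7.63
False x -85.1 y -1.4 z 51.2 mm | Fx -1.6 Fy 1.1 Fz 10.9 | t 8.28
```

```bash
python3 - <<'E'
from h import *
for z in(.048,.046):
    robot.line_to(pt(-.085,z),velocity=.02);print(st())
robot.pause(.2);print(st())
save('w3',vision.grab_frame('wrist'));save('s3',vision.grab_frame('side'))
a=cv2.imread('pics/w3.png');b=cv2.resize(cv2.imread('pics/s3.png')[160:288,220:348],(384,384),interpolation=cv2.INTER_CUBIC)
cv2.imwrite('pics/ws3.png',cv2.resize(np.hstack([a,b]),(800,343)))
E
```

```text
x -85.2 y -1.4 z 50.0 mm | Fx -2.1 Fy 2.2 Fz 13.2 | t 8.53
x -85.1 y -1.4 z 49.9 mm | Fx -3.8 Fy 5.9 Fz 24.1 | t 8.78
x -85.1 y -1.4 z 49.9 mm | Fx -3.2 Fy 6.3 Fz 24.9 | t 8.98
```

View pics/ws3.png

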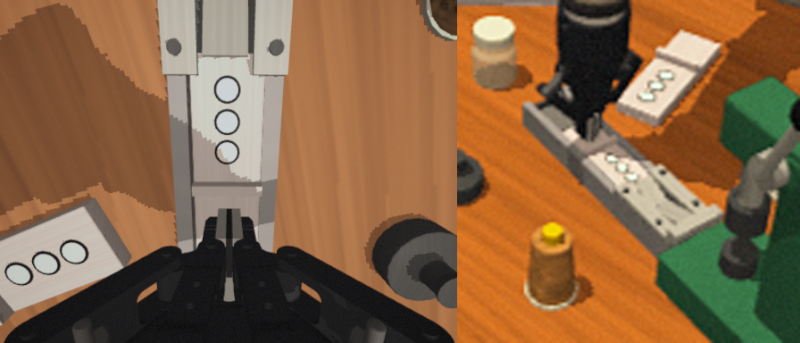

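The magazine has come along by friction, at about -50 mm, with its nose just under the lips and the pad bottomed at 25 N. I'll keep pressing and slide it to the stop.

```bash
python3 - <<'E'
from h import *
for x in(-.07,-.055,-.045,-.035,-.025,-.02):
    h=robot.line_to(pt(x,.046),velocity=.03,f_stop=20);print(h,st())
    if h: break
robot.pause(.2);print(st())
save('w4',vision.grab_frame('wrist'));save('s4',vision.grab_frame('side'))
a=cv2.imread('pics/w4.png');b=cv2.resize(cv2.imread('pics/s4.png')[160:288,220:348],(384,384),interpolation=cv2.INTER_CUBIC)
cv2.imwrite('pics/ws4.png',cv2.resize(np.hstack([a,b]),(800,343)))
E
```

```text
False x -71.5 y -1.5 z 49.9 mm | Fx -6.2 Fy 6.8 Fz 25.6 | t 9.73
False x -57.5 y -3.3 z 49.9 mm | Fx -7.5 Fy 2.5 Fz 22.9 | t 10.38
False x -50.5 y -3.8 z 50.0 mm | Fx -11.1 Fy 3.0 Fz 25.7 | t 10.87
False x -50.0 y -3.8 z 49.9 mm | Fx -24.3 Fy 6.1 Fz 36.4 | t 11.35
False x -49.3 y -3.9 z 49.9 mm | Fx -37.2 Fy 8.3 Fz 45.5 | t 11.83
False x -29.3 y -3.9 z 50.1 mm | Fx -9.1 Fy 3.2 Fz 24.3 | t 12.15
x -26.0 y -3.9 z 50.1 mm | Fx -11.8 Fy 2.8 Fz 26.3 | t 12.35
```

View pics/ws4.png

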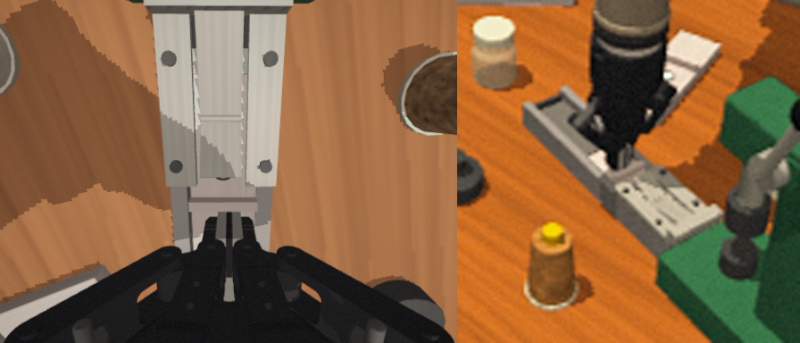

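```bash
python3 - <<'E'
from h import *
for x in(-.016,-.012,-.008):
    h=robot.line_to(pt(x,.046,-.003),velocity=.03,f_stop=30);print(h,st())
robot.pause(.2);print(st())
a=np.r_[robot.current_tool_pos(),robot.current_eef_rot()];np.save('w5.npy',a)
save('w5',vision.grab_frame('wrist'))
cv2.imwrite('pics/w5b.png',cv2.resize(cv2.imread('pics/w5.png')[150:290,160:340],(720,560),interpolation=cv2.INTER_CUBIC))
E
```

```text
False x -25.8 y -4.1 z 50.0 mm | Fx -18.9 Fy 8.2 Fz 35.3 | t 12.77
False x -25.6 y -4.2 z 50.0 mm | Fx -24.1 Fy 9.7 Fz 39.3 | t 13.05
False x -25.4 y -4.2 z 50.0 mm | Fx -28.6 Fy 10.9 Fz 43.3 | t 13.33
x -25.4 y -4.2 z 50.0 mm | Fx -28.6 Fy 11.4 Fz 43.7 | t 13.53
```

View pics/w5b.png

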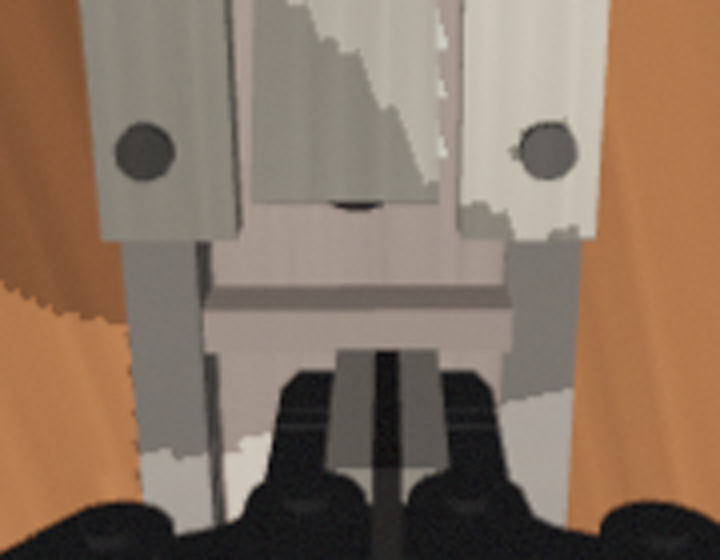

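```bash
python3 - <<'E'
from h import *
a=np.load('w5.npy')
for n,u,v,z in(('ridge rear',358,352,.041),('ridge front top',358,310,.041),('lip L',170,241,.041),('lip R',528,240,.041)):
    d=watz((160+u/4-.4,150+v/4-.4),z,a[:3],a[3:])-O;print(n,np.round([d@F*1e3,d@L*1e3],1))
E
```

```text
ridge rear [-15.5  -0.9]
ridge front top [-9.5 -1.1]
lip L [ 0.3 22.4]
lip R [  0.  -22.6]
```

Home: the ridge's rear face is 15.6 mm behind the lip edge (16 expected), and the arm stalls against the stop at 28 N. I'll ease off both forces together, then rise.

```bash
python3 - <<'E'
from h import *
robot.line_to(pt(-.0245,.051,-.004),velocity=.03);print(st())
robot.line_to(pt(-.0265,.056,-.004),velocity=.03);print(st())
robot.line_to(pt(-.03,.075,-.003),velocity=.06);print(st())
robot.line_to(pt(-.06,.20,0),velocity=.12);robot.pause(.3);print(st())
a=np.r_[robot.current_tool_pos(),robot.current_eef_rot()];np.save('w6.npy',a)
save('w6',vision.grab_frame('wrist'));save('s6',vision.grab_frame('side'))
a=cv2.resize(cv2.imread('pics/w6.png')[60:252,160:352],(400,400),interpolation=cv2.INTER_CUBIC);b=cv2.resize(cv2.imread('pics/s6.png')[160:288,220:348],(400,400),interpolation=cv2.INTER_CUBIC)
cv2.imwrite('pics/ws6.png',np.hstack([a,b]))
E
```

```text
x -26.1 y -4.2 z 51.7 mm | Fx -3.5 Fy 1.2 Fz 7.7 | t 14.31
x -26.6 y -3.9 z 55.7 mm | Fx 0.0 Fy -1.1 Fz -0.5 | t 14.64
x -30.0 y -3.3 z 75.5 mm | Fx 0.1 Fy 0.1 Fz -0.3 | t 15.12
x -59.9 y 0.2 z 199.6 mm | Fx -0.7 Fy 0.0 Fz 0.6 | t 16.64
```

View pics/ws6.png

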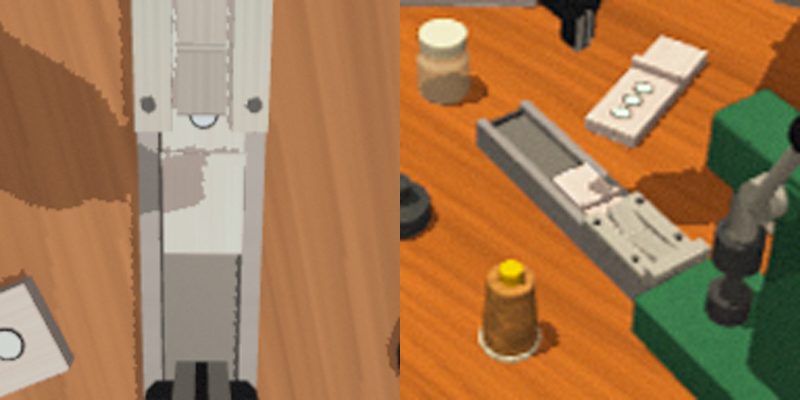

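```bash
python3 - <<'E'
from h import *
a=np.load('w6.npy');k=192/400
for n,u,v,z in(('tail top L',163,253,.038),('tail top R',239,253,.038),('ridge',203,152,.044),('lip',200,132,.041)):
    d=watz((160+u*k,60+v*k),z,a[:3],a[3:])-O;print(n,np.round([d@F*1e3,d@L*1e3],1))
E
```

```text
tail top L [-59.7  18.8]
tail top R [-59.7 -19.3]
ridge [-9.4 -1.2]
lip [-0.5  0.2]
```

The tail edge is at -59.7 mm (-60 expected), centred within 0.3 mm and square to the track. The arm is clear, so I'm handing in.

```bash
python3 -c "
from h import *
print(st());workorder.close_job()"
```

```text
x -59.9 y 0.1 z 199.8 mm | Fx -0.4 Fy 0.1 Fz -1.1 | t 16.74
the job is handed in; nothing more can be done
```

The magazine is fully home under the lips and the leaf spring, and I handed the job in at 16.7 s of the 40 s allowed. `close_job()` reports no verdict, so this rests on my own measurements.

**What I did:** I chose the magazine in the track, about 122 mm long; the two loose look-alikes measure about 173 mm. With the fingers shut on the thumb rest, I pressed until the pad bottomed at about 25 N. I then slid the magazine to the stop, where the arm stalled at about 28 N forward. I eased off both forces together and lifted clear.

**Last checks:**
- **Position:** the tail edge is at press x = -59.7 mm, where -60 would be exactly home. It is centred within about 0.3 mm and square to the track.
- **Bystanders:** the jar and the short cone are still standing in the last side picture. I did not re-measure them or check the tall cone and the pattern weight again, but the arm did not go near any of them.
- **Force:** the tool reads about zero force, with the arm well clear of everything.

**What did not go smoothly:**
- **Light pressing at first:** the first 40 mm of the slide was at about 11 N, with the pad roughly 5 mm down. I pressed harder while the magazine was still at about x = -50 mm, which should meet step 1.
- **Sticking under the leaf:** the magazine then stuck for a moment and the fingertips slipped about 8 mm forward, up to the ridge. The highest readings there were 37 N forward and 45 N down, taken by the fingertips. The ridge took the rest of the push.

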